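# Start and screw home the bead spinner's spindle at the bottom of its deep well

## Robot

A 6-joint arm with a two-finger parallel gripper is mounted at the origin on the work surface. World frame = base frame: x ahead of the robot, y to its left, z up, the work surface at z = 0. Lengths are in mm, angles in rad, forces in N, time in s.
With the tool pointing down it reaches from about 275 to 750 mm from the base axis. Payload 10.2 kg.
Tool frame: the origin (TCP) lies between the finger pads; the fingertips stand 11 mm ahead of it and the grasp point (between the pads) lies 8 mm behind it (ctrl.tip_extent is the distance from the TCP to the fingertips, in mm); z points along the fingers, y is the direction in which the jaws open and shut (so a half turn about z gives the same grasp; the last joint's range is limited). The gripper opens to 85 mm and grips with 20 to 120 N. Pads are 22 mm wide; open, the fingers measure 114 mm over their backs; the gripper's body (76 mm by 85 mm) begins 54 mm behind the grasp point. The pads swing forward as they close: fully open they stand 13 mm farther back than shut.
Start: joints at [-1.386, 0.313, 1.498, -0, 1.331, -0.223], TCP at [208.198, -481.959, 242.294] pointing down, gripper open.
Joint ranges: [-2.94, 2.94], [-0.97, 2.17], [0.19, 2.56], [-1.23, 4.37], [0.02, 3.11], [-2.88, 2.88]. Speed limits (rad/s): [2.39, 2.39, 3.01, 3.14, 3.14, 3.14].

## Interface

Orientations are given as a unit quaternion [w, x, y, z].
In Python, from rig import ctrl gives the robot as it stands.
- The arm moves only by the tool apply_moves, never from a script. Its argument "commands" is a list of rows, each a list of 5 numbers: the finger opening in cm, from 0 to 8.54, then the shift along the tool's x, y, z in cm, then the turn about the tool's z in rad. In form: [[jaw, dx, dy, dz, roll], ...]. A call has 1 to 12 rows; each row shifts and turns the commanded pose from where the row before left it, along the tool's axes as they then stand; what a row does not reach is not made up. A row lasts 1/12 s, in which the tool goes at most 41.7 mm and 7.16 degrees, less where a joint would pass 70% of its speed; a pose out of reach is approached as far as the arm can. A call with a gripper value outside its range is refused whole. The fingers move at their own pace and stop on an object; "squeeze" is the grip in N (left out, the last holds). Time passes only in rows, so rows that do not move let the fingers close. It gives the time, the measured TCP pose, the force and the opening at its end, in the units of the state.
- ctrl.sense(): the state, without advancing time (a new reading comes with each control period).
- ctrl.capture(name): name is "scene" or "side" or "wrist"; returns the picture (420x560x3 uint8, red, green, blue); there is no depth.
- ctrl.camera_info(name): a dict with "fov_y" (degrees; the focal length in pixels is half the picture's height over the tangent of half this angle, whatever the lens; pixels are square), "cx", "cy" (the principal point, pixels), "camera_from_world" (4x4, takes a point from world to camera coordinates). Camera axes: x right, y down, z forward; pixel columns grow to the right and rows downward; lengths in mm; the calibration is good to about 2 mm. The wrist camera is an equidistant fisheye: a pixel r from the principal point sees the ray r / f radians off the axis. A picture is of the moment at which its call begins: read the wrist's pose just before it. camera_info takes no time and is no camera call; for the wrist camera it gives the pose at the moment of the call.
- ctrl.finish_job(): hands the job in, once; it reports no verdict.
The state is a dict: "time_s": time; "joints": joint angles; "dq": joint speeds; "tau": joint torques, N m; "eef_pos": TCP position; "ee_rot": TCP orientation; "force": force on the tool from outside, world axes, zero at the start; "wrist_torque": the same for the moment, N m; "grip_width": opening from 0.0 (shut) to 1.0 (fully open).
Only numpy, scipy, OpenCV 4.12 (cv2) and the standard library are available. Lean on these libraries where they do the work, as an engineer would, in place of code of your own. Each camera call takes 0.05 s, during which the arm holds its last target.

## Task

Take the aluminium spindle out of its beech rest block, lower it upright into the deep well of the bead spinner's hub, and feel with light pressure for where its thread drops into the thread at the bottom. Then screw it in clockwise, no more than finger-tight, until it stops with its collar down at the hub's rim, and let go of it. Never drop it into the well, force it down or wrench it against the thread, and leave the pliers and the bead board lying where they are.

Things in the scene. Friction and masses are not known exactly. Their poses are not given: they have to be found in the camera images.
- spindle: Loose aluminium spindle, 114.5 mm long, 60 to 140 g, starts upright in the rest block. Origin: centre of the tip of its foot; z up along its axis to the grip. From the origin up: pilot nose and core 14 mm across (tip chamfered) to 24 mm; 22 mm shank from 30 to 76.5 mm; round collar 42 mm across, 4 mm thick, underside at 76.5 mm; then the finger grip.
- spindle_grip (a point): Middle of the spindle's flat finger grip, 97.5 mm above the foot's tip, turning with the spindle. The grip is 14 mm thick (along y: pinch it here), 30 mm wide (along x) and 34 mm tall, from the collar's top to the spindle's end.
- spindle_lugs (a point): On the spindle's axis at the underside of its three thread lugs, 6 mm above the foot's tip; axes as the spindle's. The lugs stand out 120 degrees apart, one of them along +x; each is 4.4 mm wide, 4 mm tall and reaches 12 mm from the axis.
- block: Fixed beech rest block, 70 x 70 x 86 mm, with an upright 28 mm hole right through its middle. Origin: centre of its underside on the table; z up. At the start the spindle hangs in this hole by its collar, which rests on the block's top.
- spinner: Red plastic bead spinner, its turning base locked so that it cannot move: a grey foot, a shallow bowl 164 mm across, rim 45 mm above the table, and in its middle an upright round hub 42 mm across, 90 mm tall. Origin: centre of the underside, on the hub's axis; z up. Its yaw tells nothing about the thread.
- hub_mouth (a point): Centre of the open top of the spinner's hub, 90 mm above the table; z up along the well's axis. A funnel 37 mm across narrows within 8 mm to a straight well 28 mm across. With the spindle fully home its foot's tip is about 75 mm below this point, its lugs' underside 69 mm below, and its collar about 1.5 mm above the rim.
- ring_top (a point): On the well's axis, 56 mm below the mouth: the flat top of a brass ring with a coarse three-start thread (17 mm bore, three notches 120 degrees apart, each 48 degrees wide). The notches' angle differs each time and must be felt. Within 8 degrees of it the lugs drop from the top to 8 to 9 mm below: thread started. Counter-clockwise they then meet a wall.
- thread_end (a point): On the well's axis at the height of the lugs' underside when fully home, 13 mm below the ring's top. From the started position the spindle turns clockwise seen from above by 60 to 80 degrees to a hard stop, moving down 4 mm per radian with about 2 mm of axial play. Turning takes under 0.1 N m; at the stop it rises at once: stop by 0.2 N m. It stays where it is left.
- pliers: Bystander: stainless round-nose pliers, 120 mm long, 12 mm high, lying between the block and the spinner. Origin at table level near the joint.
- bead_board: Bystander: wooden bead board 150 x 250 mm, 16 mm high, lying flat beyond the work area. Origin: centre of its underside.
Mind the look-alikes: they are no part of the job. Leave any black, green or yellow look-alike of the spindle alone.

How it is judged (in metres and radians):
On the way, in this order (a step that is already met when the one before it is completed fails the run):
1. the spindle is lifted clear of the rest block, its foot above the hub's rim (height (world z) of spindle above 0.092 m), for 0.1 s.
2. the spindle stands upright in the well with its lugs dropped through the notches of the thread (foot more than 67.5 mm below the hub's mouth, within 4 mm of its axis) (z of spindle in the frame of hub_mouth below -0.0675 m and horizontal distance between spindle and hub_mouth below 0.004 m and angle between spindle's own z axis and vertical below 0.1 rad), for 0.1 s.
At the end, for the whole second after the job is handed in: The spindle is screwed home: its foot at least 72.7 mm below the hub's mouth (fully home about 75), within 4 mm of the hub's axis, within 0.1 rad of upright, released and at rest (z of spindle in the frame of hub_mouth below -0.0727 m and horizontal distance between spindle and hub_mouth below 0.004 m and angle between spindle's own z axis and vertical below 0.1 rad and linear speed of spindle below 0.01 m/s); the robot touches nothing.
It fails at once if the spindle pressed or wrenched against the spinner with more than 60 N (contact force between spindle and spinner above 60 N).
It fails at once if the pliers or the bead board shifted by more than 30 mm (distance of any of pliers, bead_board from where it was at the start of the episode above 0.03 m).
It fails at once if the spindle dropped into the well (moving faster than 0.6 m/s with its foot below the hub's mouth) (z of spindle in the frame of hub_mouth below 0 m and horizontal distance between spindle and hub_mouth below 0.02 m and linear speed of spindle above 0.6 m/s).
It also fails if it takes over 72 s, if anything falls off the work surface, if the arm or the gripper's body presses on something with over 40 N, if the wrist force passes 120 N, or if a joint passes its speed limit or range.

## Working session

There is one attempt and no reset: what is moved stays moved. The work goes in short steps, Python scripts to look and compute and a tool call to move; the robot and the scene stay as the last step left them, time stands still between calls to the robot, and variables do not carry over. Pictures are saved under pics/ and viewed, and the job is handed in when it is done.

Besides the shell and the picture viewer there is one more tool, called after ">>>" in YAML: its name, and indented under it one key for each argument. apply_moves: Moves the arm, as the interface text tells. Its arguments: {"type":"object","properties":{"commands":{"type":"array"},"squeeze":{"type":"number"}},"required":["commands"]}

```bash
mkdir -p pics; ls
python3 - <<'E'
from rig import ctrl
import cv2
print(ctrl.sense()); print(ctrl.tip_extent)
for n in ("scene","side","wrist"):
    i=ctrl.camera_info(n); print(n,i)
    cv2.imwrite(f"pics/{n}0.png",ctrl.capture(n)[:,:,::-1])
E
```

```text
pics
{'time_s': 0.0, 'joints': array([-1.38639136e+00,  3.13450843e-01,  1.49847789e+00, -1.02113079e-05,
        1.33101642e+00, -2.23405820e-01]), 'dq': array([-5.83561748e-04,  1.78363802e-03, -2.27066991e-03, -7.74813908e-04,
        9.76560986e-05,  6.14455943e-04]), 'tau': array([ 2.86207331e-03, -4.12257457e+01, -2.59747678e+01, -4.81776419e-05,
        4.08696840e-03, -1.00615537e-06]), 'eef_pos': array([ 208.1497003 , -481.68779848,  241.71928189]), 'ee_rot': array([-6.76221197e-04,  9.79282754e-01,  2.02496496e-01,  8.22856902e-06]), 'force': array([-0.40444769,  0.13307523, -0.44672141]), 'wrist_torque': array([ 0.00132382, -0.00149458, -0.05348411]), 'grip_width': 1.0030923946984271}
11.0
scene {'fov_y': 46.265261654518085, 'cx': 278.595041896717, 'cy': 213.64264946958136, 'camera_from_world': array([[-8.02446211e-01,  5.96354199e-01, -2.10177881e-02,
         4.43877618e+02],
       [ 3.63059690e-01,  4.59969555e-01, -8.10318253e-01,
        -1.49418517e+02],
       [-4.73569150e-01, -6.57867523e-01, -5.85612997e-01,
         1.27377640e+03],
       [ 0.00000000e+00,  0.
[... 256 characters left out ...]
 [-2.29353910e-01,  5.77391180e-01, -7.83591864e-01,
         1.97069688e+02],
       [ 2.76578197e-01, -7.33206964e-01, -6.21218197e-01,
         9.27666124e+02],
       [ 0.00000000e+00,  0.00000000e+00,  0.00000000e+00,
         1.00000000e+00]])}
wrist {'fov_y': 65.70646984690485, 'cx': 286.94470934567505, 'cy': 205.84771508263594, 'camera_from_world': array([[ 3.96370412e-01, -9.18089796e-01, -1.27403142e-03,
        -5.23338745e+02],
       [-8.69523300e-01, -3.75847258e-01,  3.20418584e-01,
        -4.18825306e+01],
       [-2.94651874e-01, -1.25896646e-01, -9.47275202e-01,
         3.80229243e+02],
       [ 0.00000000e+00,  0.00000000e+00,  0.00000000e+00,
         1.00000000e+00]])}
```

View pics/scene0.png

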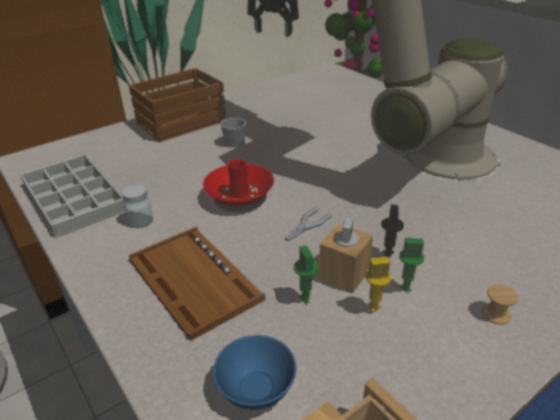

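View pics/side0.png

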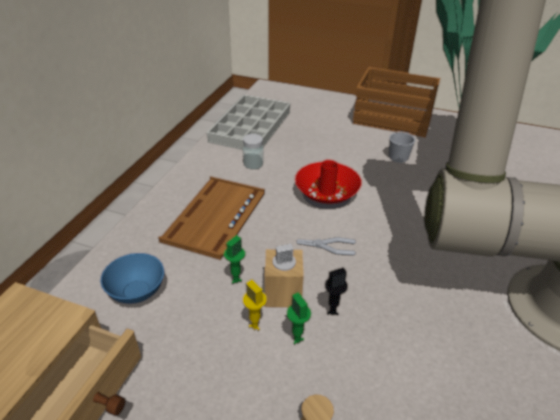

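View pics/wrist0.png

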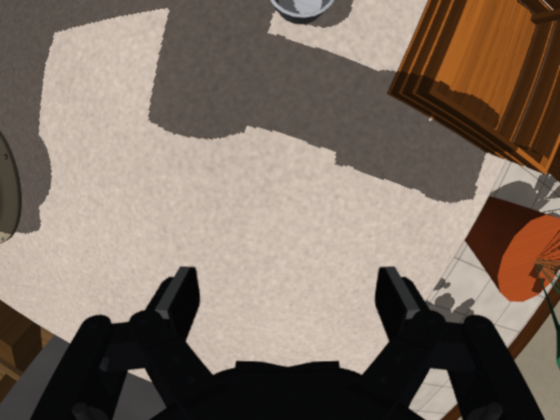

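Run:
```python
import cv2,numpy as np
a=cv2.imread("pics/scene0.png");b=cv2.imread("pics/side0.png")
c=[a[205:295,280:440],b[235:325,220:380],a[145:215,190:290],b[145:215,280:380]]
c=[cv2.resize(x,(400,int(x.shape[0]*400/x.shape[1])),interpolation=cv2.INTER_CUBIC) for x in c]
c[2]=cv2.copyMakeBorder(c[2],0,0,0,0,0);
cv2.imwrite("pics/crop0.png",np.vstack([np.hstack(c[:2]),np.hstack(c[2:])]))
```

```text
(no output)
```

View pics/crop0.png

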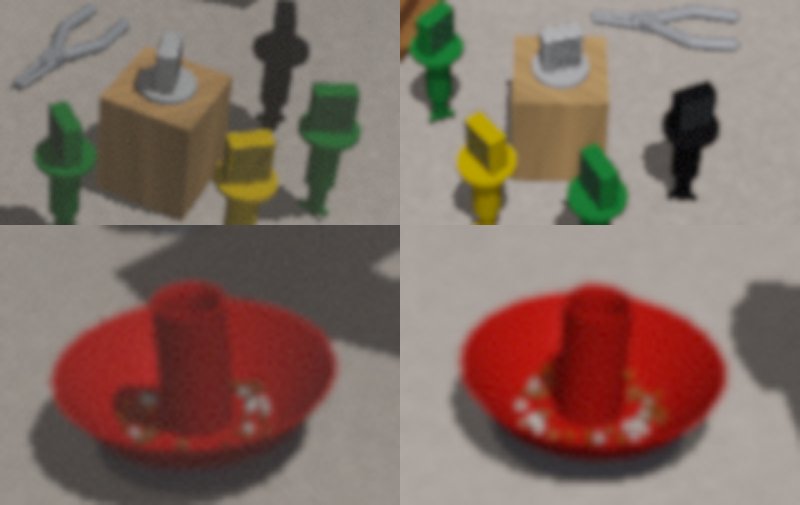

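```bash
cat > h.py <<'E'
from rig import ctrl
import numpy as np, cv2
def ray(name,u,v,info=None):
    i=info or ctrl.camera_info(name)
    M=i["camera_from_world"]; R=M[:3,:3]; t=M[:3,3]
    f=210/np.tan(np.radians(i["fov_y"]/2))
    x,y=(u-i["cx"])/f,(v-i["cy"])/f
    if name=="wrist":
        r=np.hypot(x,y); d=np.array([x/r*np.sin(r),y/r*np.sin(r),np.cos(r)]) if r>0 else np.array([0,0,1.])
    else: d=np.array([x,y,1.])
    return -R.T@t, R.T@d
def plane(name,u,v,z,info=None):
    c,d=ray(name,u,v,info); return c+d*(z-c[2])/d[2]
def proj(name,P,info=None):
    i=info or ctrl.camera_info(name)
    M=i["camera_from_world"]; p=M[:3,:3]@np.array(P,float)+M[:3,3]
    f=210/np.tan(np.radians(i["fov_y"]/2))
    if name=="wrist":
        s=np.hypot(p[0],p[1]); k=f*np.arctan2(s,p[2])/s
        return np.array([i["cx"]+k*p[0],i["cy"]+k*p[1]])
    return np.array([i["cx"]+f*p[0]/p[2],i["cy"]+f*p[1]/p[2]])
def st():
    s=ctrl.sense(); w,x,y,z=s["ee_rot"]
    xa=[1-2*(y*y+z*z),2*(x*y+w*z),2*(x*z-w*y)]; ya=[2*(x*y-w*z),1-2*(x*x+z*z),2*(y*z+w*x)]
    print("t",s["time_s"].__round__(2),"pos",s["eef_pos"].round(1),"tool x",np.round(xa,4),"tool y",np.round(ya,4),"F",s["force"].round(1),"T",s["wrist_torque"].round(3),"g",round(s["grip_width"],3),"j6",s["joints"].round(2))
    return s
E
python3 - <<'E'
from h import *
np.set_printoptions(suppress=True,precision=1)
print(plane("scene",346.8,239,89),plane("side",284.4,262.2,89))
print(plane("scene",236.7,163,90),plane("side",329.5,164.5,90))
st()
# grip yaw: grip edges crops: scene top edge
E
```

```text
[523.9 165.1  89. ] [518.2 166.1  89. ]
[ 532.3 -180.4   90. ] [ 529.8 -174.7   90. ]
t 0.15 pos [ 208.2 -481.8  241.9] tool x [0.9 0.4 0. ] tool y [ 0.4 -0.9 -0. ] F [-0.7 -0.8  0.2] T [ 0. -0.  0.] g 1.001 j6 [-1.4  0.3  1.5  0.   1.3 -0.2]
```

>>> apply_moves:
  commands:
    - [8.5,3.0,-1.08,0,0]
    - [8.5,3.0,-1.08,0,0]
    - [8.5,3.0,-1.08,0,0]
    - [8.5,3.0,-1.08,0,0]
    - [8.5,3.0,-1.08,0,0]
    - [8.5,3.0,-1.08,0,0]
    - [8.5,3.0,-1.08,0,0]
    - [8.5,3.0,-1.08,0,0]
    - [8.5,3.0,-1.08,0,0]
    - [8.5,3.0,-1.08,0,0]
    - [8.5,3.0,-1.08,0,0]
    - [8.5,3.0,-1.08,0,0]

```text
time_s: 1.15
eef_pos: [488.2, -218.9, 242.1]
ee_rot: [-0.0, 0.979, 0.203, -0.0]
force: [-0.8, -0.1, -0.5]
grip_width: 0.996
```

Run:
```python
from h import *
s=st()
```

```text
t 1.15 pos [ 488.2 -218.9  242.1] tool x [ 9.180e-01  3.966e-01 -2.000e-04] tool y [ 3.966e-01 -9.180e-01 -3.000e-04] F [-0.8 -0.1 -0.5] T [-0.    -0.022 -0.018] g 0.996 j6 [-0.64  0.34  1.47 -0.    1.34  0.52]
```

Run:
```python
from h import *
i=ctrl.camera_info("wrist"); im=ctrl.capture("wrist"); cv2.imwrite("pics/w1.png",im[:,:,::-1])
print(proj("wrist",[531,-178,90],i),i)
```

```text
[264.70687303 130.16749306] {'fov_y': 65.70646984690485, 'cx': 286.94470934567505, 'cy': 205.84771508263594, 'camera_from_world': array([[ 3.96424688e-01, -9.18067125e-01, -4.70001885e-04,
        -3.93183578e+02],
       [-8.69469038e-01, -3.75604117e-01,  3.20850649e-01,
         3.00243187e+02],
       [-2.94738968e-01, -1.26784466e-01, -9.47129685e-01,
         4.95975273e+02],
       [ 0.00000000e+00,  0.00000000e+00,  0.00000000e+00,
         1.00000000e+00]])}
```

View pics/w1.png

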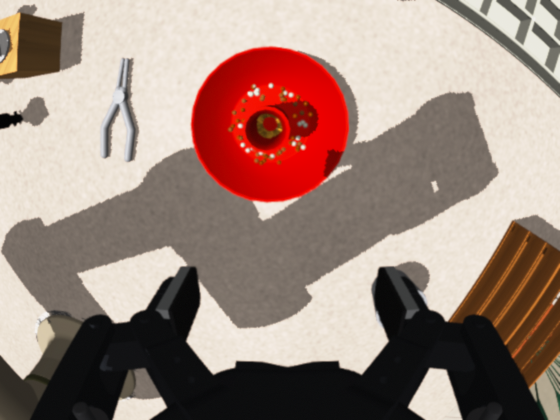

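Run:
```python
import cv2
a=cv2.imread("pics/w1.png")
cv2.imwrite("pics/w1c.png",cv2.resize(a[95:160,230:310],(800,650)[:2],interpolation=cv2.INTER_CUBIC)[:600])
```

```text
(no output)
```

View pics/w1c.png

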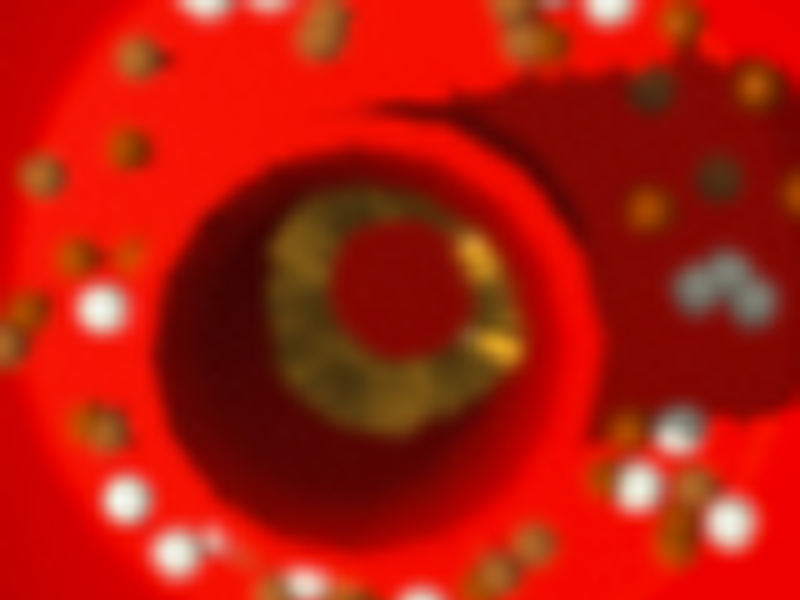

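Run:
```python
from h import *
np.set_printoptions(suppress=True,precision=2)
i=ctrl.camera_info("wrist")
im=cv2.imread("pics/w1.png")[95:160,230:310]; 
r=im[:,:,2].astype(int);g=im[:,:,1].astype(int)
m=((r<190)).astype(np.uint8)
# row/col profiles through centre
big=cv2.resize(im[:,:,2],None,fx=4,fy=4,interpolation=cv2.INTER_CUBIC)
cx,cy=36.2*4,35*4
pts=[]
for a in np.arange(0,360,5):
    rr=np.arange(14*4,24*4); xs=cx+rr*np.cos(np.radians(a)); ys=cy+rr*np.sin(np.radians(a))
    p=big[np.clip(ys.round().astype(int),0,259),np.clip(xs.round().astype(int),0,319)].astype(int)
    k=np.where((p[:-1]<190)&(p[1:]>=190))[0]
    if len(k): pts.append((xs[k[0]]/4+230,ys[k[0]]/4+95))
pts=np.array(pts,np.float32); print(len(pts)); e=cv2.fitEllipse(pts);print(e)
P=np.array([plane("wrist",u,v,90,i)[:2] for u,v in pts]);
A=np.c_[2*P,np.ones(len(P))]; 
for _ in range(4):
    s=np.linalg.lstsq(A,(P**2).sum(1),rcond=None)[0]; R=np.sqrt(s[2]+s[0]**2+s[1]**2); d=np.hypot(*(P-s[:2]).T)-R
    k=abs(d)<1.0; P=P[k];A=A[k]
print(s[:2],R,d.std(),len(P))
```

```text
72
((264.95086669921875, 129.8107452392578), (39.29702377319336, 39.781471252441406), 175.67295837402344)
[ 534.31 -174.33] 17.382854701280642 0.1923905161454913 70
```

Run:
```python
from h import *
i=ctrl.camera_info("wrist")
print(plane("wrist",264.95,129.8,90,i),proj("wrist",[531,-178,90],i),proj("wrist",[534.3,-174.3,90],i))
print(i["camera_from_world"]); st()
```

```text
[ 534.29874181 -174.27750202   90.        ] [267.41112682 134.89718561] [264.97436263 129.80864856]
[[ 3.99302639e-01 -9.16818250e-01 -1.30346836e-03 -3.92106254e+02]
 [-8.68783594e-01 -3.78835457e-01  3.18902436e-01  3.03441403e+02]
 [-2.92869373e-01 -1.26206152e-01 -9.47786652e-01  4.96519149e+02]
 [ 0.00000000e+00  0.00000000e+00  0.00000000e+00  1.00000000e+00]]
t 1.2 pos [ 491.  -215.4  242. ] tool x [0.9167 0.3995 0.0019] tool y [ 0.3995 -0.9167 -0.0011] F [ 1.   4.3 -0.8] T [ 0.13  -0.03  -0.038] g 0.994 j6 [-0.63  0.34  1.46  0.    1.34  0.53]
```

>>> apply_moves:
  commands:
    - [8.5,-1.1,-0.45,3.3,0]
    - [8.5,-1.1,-0.45,3.3,0]
    - [8.5,-1.0,-0.5,3.4,0]
    - [8.5,0,0,0,0]
    - [8.5,0,0,0,0]
    - [8.5,0,0,0,0]
    - [8.5,0,0,0,0]

```text
time_s: 1.78
eef_pos: [453.7, -220.9, 144.5]
ee_rot: [0.002, 0.979, 0.203, 0.001]
force: [0.5, 0.3, 0.5]
grip_width: 0.994
```

```bash
cat > hub.py <<'E'
from h import *
def hub(n,guess):
    i=ctrl.camera_info("wrist"); im=ctrl.capture("wrist")[:,:,::-1].copy(); cv2.imwrite(f"pics/{n}.png",im)
    st(); u,v=proj("wrist",[*guess,90],i); print("guess px",u,v)
    x0,y0=int(u)-50,int(v)-45
    cv2.imwrite(f"pics/{n}c.png",cv2.resize(im[max(y0,0):y0+90,x0:x0+100],None,fx=6,fy=6,interpolation=cv2.INTER_CUBIC))
    big=cv2.resize(im[:,:,2],None,fx=4,fy=4,interpolation=cv2.INTER_CUBIC).astype(int)
    for it in range(3):
        pts=[]
        for a in np.arange(0,360,4):
            rr=np.arange(26,48,.25); q=np.c_[u+rr*np.cos(np.radians(a)),v+rr*np.sin(np.radians(a))]
            ix=((q+.5)*4).astype(int); p=big[np.clip(ix[:,1],0,1679),np.clip(ix[:,0],0,2239)]
            k=np.where((p[:-1]<190)&(p[1:]>=190))[0]
            if len(k): pts.append(q[k[0]])
        P=np.array([plane("wrist",*q,90,i)[:2] for q in pts])
        for _ in range(5):
            A=np.c_[2*P,np.ones(len(P))]
            s=np.linalg.lstsq(A,(P**2).sum(1),rcond=None)[0]; R=np.sqrt(s[2]+s[0]**2+s[1]**2); d=np.hypot(*(P-s[:2]).T)-R
            P=P[abs(d)<max(.6,1.5*d.std())]
        u,v=proj("wrist",[*s[:2],90],i)
    print("hub",s[:2],R,d.std(),len(P),u,v)
if __name__=="__main__":
    import sys; hub(sys.argv[1],(float(sys.argv[2]),float(sys.argv[3])))
E
python3 hub.py w2 531.2 -177.6
```

```text
t 1.83 pos [ 453.5 -220.7  144.2] tool x [0.9179 0.3968 0.0017] tool y [ 0.3968 -0.9179  0.0032] F [-0.1 -0.7  1.2] T [ 0.04  -0.007  0.029] g 0.997 j6 [-0.69  0.37  1.69  0.    1.07  0.48]
guess px 272.54674003562934 88.99770101483168
hub [ 531.34074459 -177.36610981] 17.112139468773087 0.34107337072684585 82 272.261562842373 88.61272852313827
```

View pics/w2c.png

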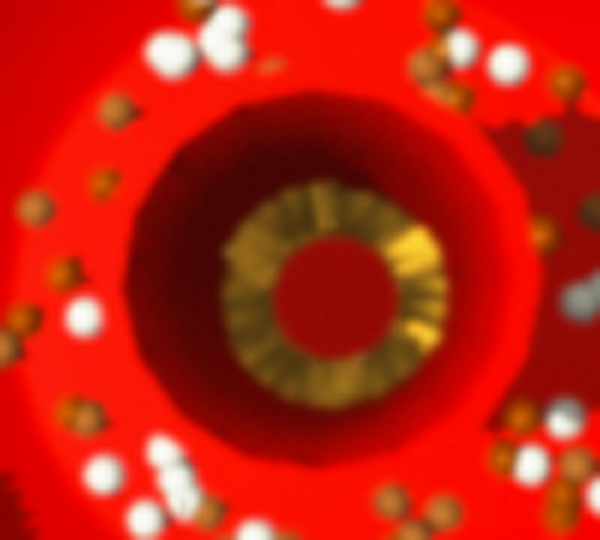

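>>> apply_moves:
  commands:
    - [8.5,0.5,-1.5,-3.3,0]
    - [8.5,1.3,-3.0,-3.3,0]
    - [8.5,1.3,-3.0,0,0]
    - [8.5,1.3,-3.0,0,0]
    - [8.5,1.3,-3.0,0,0]
    - [8.5,1.3,-3.0,0,0]
    - [8.5,1.3,-3.0,0,0]
    - [8.5,1.3,-3.0,0,0]
    - [8.5,1.3,-3.0,0,0]
    - [8.5,1.3,-3.0,0,0]
    - [8.5,1.0,-3.0,0,0]
    - [8.5,0,0,0,0]

```text
time_s: 2.83
eef_pos: [448.4, 122.3, 206.3]
ee_rot: [-0.0, 0.979, 0.205, 0.001]
force: [-0.0, -0.4, 0.5]
grip_width: 0.994
```

>>> apply_moves:
  commands:
    - [8.5,0,0,0,0]
    - [8.5,0,0,0,0]
    - [8.5,0,0,0,0]

```text
time_s: 3.08
eef_pos: [449.0, 117.3, 205.4]
ee_rot: [0.0, 0.979, 0.202, 0.0]
force: [0.5, -0.1, -0.2]
grip_width: 0.997
```

Run:
```python
from h import *
i=ctrl.camera_info("wrist"); im=ctrl.capture("wrist")[:,:,::-1].copy(); cv2.imwrite("pics/w3.png",im)
st(); print(np.round(i["camera_from_world"],5).tolist())
u,v=proj("wrist",[521,166,90],i); print(u,v); x0,y0=max(int(u)-60,0),max(int(v)-50,0); print(x0,y0)
cv2.imwrite("pics/w3c.png",cv2.resize(im[y0:y0+100,x0:x0+120],None,fx=6,fy=6,interpolation=cv2.INTER_CUBIC))
```

```text
t 3.13 pos [449.  117.2 205.3] tool x [9.186e-01 3.952e-01 5.000e-04] tool y [ 3.952e-01 -9.186e-01  4.000e-04] F [-0.8 -0.3  0.6] T [ 0.029 -0.016  0.01 ] g 0.996 j6 [ 0.    0.21  1.73 -0.    1.2   1.17]
[[0.39533, -0.91854, 0.00035, -68.70334], [-0.87031, -0.37445, 0.31991, 404.64803], [-0.29372, -0.12678, -0.94745, 491.83887], [0.0, 0.0, 0.0, 1.0]]
266.5555037222416 95.53638202372882
206 45
```

View pics/w3.png

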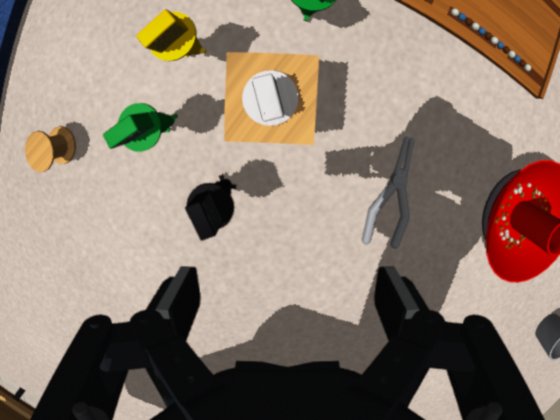

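View pics/w3c.png

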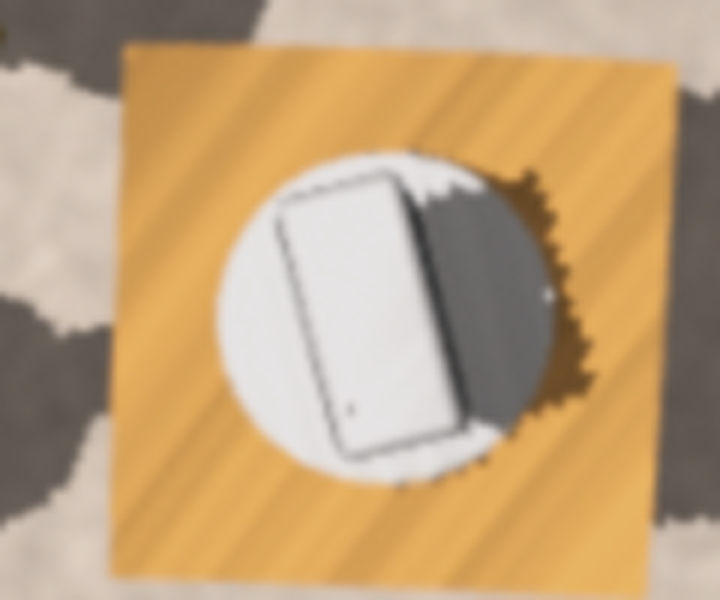

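Run:
```python
from h import *
np.set_printoptions(suppress=True,precision=2)
i=ctrl.camera_info("wrist"); 
px=lambda x,y:(206+x/6-.4,45+y/6-.4)
C=[plane("wrist",*px(*c),124,i)[:2] for c in [(276,204),(393,172),(465,422),(345,460)]]
C=np.array(C);print(C,C.mean(0))
for a,b in((0,3),(1,2),(0,1),(3,2)):
    d=C[b]-C[a]; print(np.hypot(*d),np.degrees(np.arctan2(d[1],d[0])))
print("collar",plane("wrist",*px(385,318),90,i)[:2], "dot",plane("wrist",*px(350,410),124,i)[:2])
for n,u,v in(("black",228,190),("green",165,122),("yellow",200,50),("green2",312,5)): print(n,plane("wrist",u,v,0,i)[:2])
```

```text
[[527.95 177.02]
 [535.88 166.8 ]
 [513.79 149.  ]
 [504.94 159.32]] [520.64 163.03]
29.0314419318941 -142.42588430306807
28.369978019150352 -141.14276549861376
12.942228007326625 -52.19299075408703
13.596543572780748 -49.385388604297034
collar [520.41 163.06] dot [510.19 160.93]
black [410.78 171.71]
green [454.97 263.47]
yellow [539.75 254.97]
green2 [627.06 167.3 ]
```

>>> apply_moves:
  commands:
    - [4.0,2.8,-0.46,0,0]
    - [4.0,2.8,-0.46,0,0]
    - [4.0,2.78,-0.46,0,0]
    - [4.0,0,0,1.5,-0.09]
    - [4.0,0,0,1.5,-0.09]
    - [4.0,0,0,1.5,-0.089]
    - [4.0,0,0,0,0]
    - [4.0,0,0,0,0]
    - [4.0,0,0,0,0]
    - [4.0,0,0,0,0]
  squeeze: 50

```text
time_s: 3.97
eef_pos: [520.6, 163.7, 161.1]
ee_rot: [0.0, 0.944, 0.331, 0.001]
force: [0.7, -0.4, 0.2]
grip_width: 0.469
```

Run:
```python
from h import *
np.set_printoptions(suppress=True,precision=4)
i=ctrl.camera_info("wrist"); im=ctrl.capture("wrist")[:,:,::-1].copy(); cv2.imwrite("pics/w4.png",im)
s=st(); print(proj("wrist",[520.5,163,124],i))
w,x,y,z=s["ee_rot"]; print("y ang",np.degrees(np.arctan2(1-2*(x*x+z*z),2*(x*y-w*z))))
```

```text
t 4.02 pos [520.5 163.8 161. ] tool x [0.7807 0.6249 0.0015] tool y [ 0.6249 -0.7807  0.001 ] F [ 0.3 -0.1  0.8] T [ 0.012 -0.014 -0.033] g 0.466 j6 [0.09 0.43 1.55 0.   1.16 0.99]
[289.9431 248.6919]
y ang -51.32194578852041
```

View pics/w4.png

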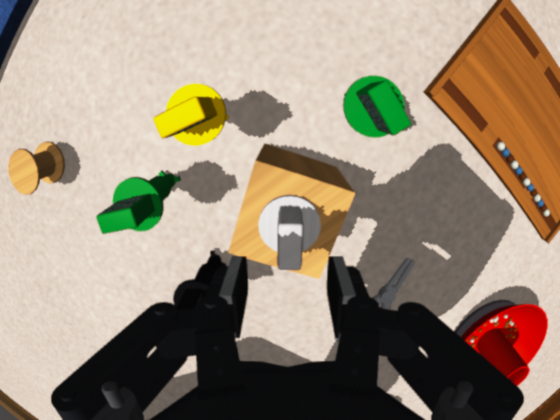

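>>> apply_moves:
  commands:
    - [4.0,-0.04,0.05,1.5,0]
    - [4.0,0,0,1.5,0]
    - [4.0,0,0,1.4,0]
    - [4.0,0,0,1.2,0]
    - [4.0,0,0,0,0]
    - [4.0,0,0,0,0]
    - [2.6,0,0,0,0]
    - [1.0,0,0,0,0]
    - [0.5,0,0,0,0]
    - [0.5,0,0,0,0]
    - [0.5,0,0,0,0]
    - [0.5,0,0,0,0]
  squeeze: 50

```text
time_s: 5.02
eef_pos: [520.6, 163.4, 105.1]
ee_rot: [0.0, 0.943, 0.332, 0.001]
force: [-0.5, 0.2, 7.1]
grip_width: 0.158
```

>>> apply_moves:
  commands:
    - [0.5,0,0,0,0]
    - [0.5,0,0,0,0]

```text
time_s: 5.18
eef_pos: [520.6, 163.4, 105.1]
ee_rot: [0.0, 0.943, 0.332, 0.001]
force: [0.4, -0.1, 6.5]
grip_width: 0.151
```

Run:
```python
from h import *
np.set_printoptions(suppress=True,precision=4)
i=ctrl.camera_info("wrist"); im=ctrl.capture("wrist")[:,:,::-1].copy(); cv2.imwrite("pics/w5.png",im)
s=st()
w,x,y,z=s["ee_rot"]; print("y ang",np.degrees(np.arctan2(1-2*(x*x+z*z),2*(x*y-w*z))))
```

```text
t 5.23 pos [520.6 163.4 105.1] tool x [0.7797 0.6262 0.0018] tool y [ 0.6262 -0.7797  0.0012] F [-0.6 -0.5  6.5] T [-0.005  0.149 -0.024] g 0.156 j6 [0.09 0.5  1.61 0.   1.03 0.98]
y ang -51.22989959723595
```

View pics/w5.png

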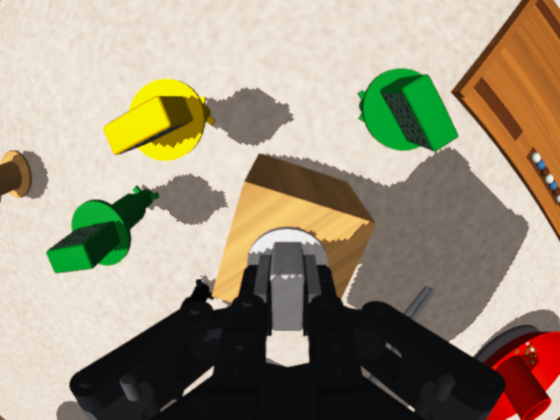

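>>> apply_moves:
  commands:
    - [0.5,0,0,-0.5,0]
    - [0.5,0,0,-1.0,0]
    - [0.5,0,0,-1.5,0]
    - [0.5,0,0,-2.0,0]
    - [0.5,0,0,-2.0,0]
    - [0.5,0,0,-2.0,0]
    - [0.5,0,0,-1.5,0]
    - [0.5,0,0,-0.5,0]
    - [0.5,0,0,0,0]
    - [0.5,0,0,0,0]

```text
time_s: 6.07
eef_pos: [519.7, 163.3, 213.4]
ee_rot: [-0.0, 0.943, 0.332, -0.0]
force: [0.4, 0.1, -1.2]
grip_width: 0.156
```

Run:
```python
from h import *
np.set_printoptions(suppress=True,precision=4)
i=ctrl.camera_info("wrist"); im=ctrl.capture("side")[:,:,::-1].copy(); im2=ctrl.capture("scene")[:,:,::-1]
s=st()
w,x,y,z=s["ee_rot"]; print("y ang",np.degrees(np.arctan2(1-2*(x*x+z*z),2*(x*y-w*z))))
out=[]
for n,m in(("side",im),("scene",im2)):
    P=s["eef_pos"]; u,v=proj(n,P-[0,0,60]); f=proj(n,P-[0,0,95.6]); g=proj(n,P); print(n,f,g)
    c=m[max(int(v)-75,0):int(v)+75,int(u)-65:int(u)+65]; out.append(cv2.resize(c,(400,460),interpolation=cv2.INTER_CUBIC))
cv2.imwrite("pics/l1.png",np.hstack(out))
```

```text
t 6.17 pos [519.6 163.3 212.8] tool x [ 0.7796  0.6263 -0.0017] tool y [ 0.6263 -0.7796 -0.0012] F [ 0.9 -0.5  0.2] T [ 0.006 -0.027 -0.014] g 0.152 j6 [0.09 0.38 1.48 0.   1.28 0.98]
y ang -51.224637335458404
side [284.5486 249.8339] [285.8119 208.4922]
scene [348.9276 224.8158] [352.635  177.7432]
```

View pics/l1.png

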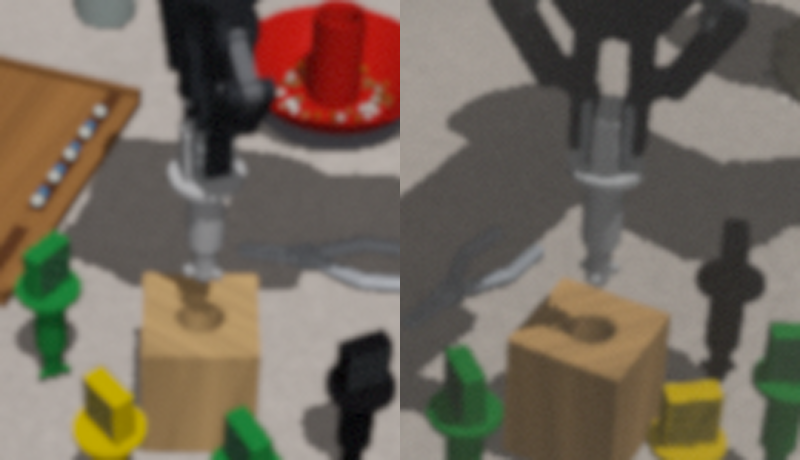

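>>> apply_moves:
  commands:
    - [0.5,-0.8,1.1,0,0]
    - [0.5,-1.7,2.28,0,0]
    - [0.5,-1.8,2.4,0,0]
    - [0.5,-1.8,2.4,0,0]
    - [0.5,-1.8,2.4,0,0]
    - [0.5,-1.8,2.4,0,0]
    - [0.5,-1.8,2.4,0,0]
    - [0.5,-1.8,2.4,0,0]
    - [0.5,-1.8,2.4,0,0]
    - [0.5,-1.8,2.4,0,0]
    - [0.5,-1.8,2.4,0,0]
    - [0.5,-1.5,2.0,0,0]

```text
time_s: 7.17
eef_pos: [531.0, -175.4, 212.9]
ee_rot: [-0.001, 0.943, 0.332, -0.001]
force: [0.3, -0.1, -0.5]
grip_width: 0.158
```

>>> apply_moves:
  commands:
    - [0.5,0,0,0,-0.12]
    - [0.5,0,0,0,-0.12]
    - [0.5,0,0,0,-0.12]
    - [0.5,0,0,0,-0.12]
    - [0.5,0,0,0,-0.12]
    - [0.5,0,0,0,-0.12]
    - [0.5,0,0,0,-0.12]
    - [0.5,0,0,0,-0.12]
    - [0.5,0,0,0,-0.12]
    - [0.5,0,0,0,-0.12]
    - [0.5,0,0,0,-0.12]
    - [0.5,0,0,0,-0.12]

```text
time_s: 8.17
eef_pos: [531.3, -173.3, 212.8]
ee_rot: [-0.001, 0.488, 0.873, 0.0]
force: [0.3, 0.1, -0.8]
grip_width: 0.156
```

>>> apply_moves:
  commands:
    - [0.5,0,0,0,0]
    - [0.5,0,0,0,0]
    - [0.5,0,0,0,0]

```text
time_s: 8.42
eef_pos: [531.4, -173.4, 213.4]
ee_rot: [-0.0, 0.492, 0.871, 0.0]
force: [0.6, 0.1, -0.4]
grip_width: 0.155
```

```bash
cat > e.py <<'E'
from h import *
np.set_printoptions(suppress=True,precision=4)
s=st()
w,x,y,z=s["ee_rot"]; X=np.array([1-2*(y*y+z*z),2*(x*y+w*z)]);Y=np.array([2*(x*y-w*z),1-2*(x*x+z*z)]); print("y ang",np.degrees(np.arctan2(Y[1],Y[0])))
e=np.array([531.3,-177.4])-s["eef_pos"][:2]; print("err",e,"dx,dy mm",e@X,e@Y)
E
python3 e.py
```

```text
t 8.42 pos [ 531.4 -173.4  213.4] tool x [-0.5163  0.8564  0.0008] tool y [ 0.8564  0.5163 -0.0004] F [ 0.6  0.1 -0.4] T [ 0.028 -0.021 -0.007] g 0.155 j6 [-0.53  0.41  1.44  0.    1.3  -1.07]
y ang 31.08397217410314
err [-0.1255 -3.9893] dx,dy mm -3.3517080200273828 -2.1671692206082
```

>>> apply_moves:
  commands:
    - [0.5,-0.17,-0.11,0.6,0]
    - [0.5,-0.17,-0.11,0.9,0]
    - [0.5,0,0,0.5,0]
    - [0.5,0,0,0,0]
    - [0.5,0,0,0,0]
    - [0.5,0,0,0,0]

```text
time_s: 8.92
eef_pos: [531.5, -177.6, 194.0]
ee_rot: [0.0, 0.49, 0.872, 0.0]
force: [-0.1, -0.0, -0.2]
grip_width: 0.159
```

```bash
python3 e.py
python3 - <<'E'
from h import *
a=ctrl.capture("scene")[:,:,::-1]; b=ctrl.capture("side")[:,:,::-1]
out=[]
for n,m in(("scene",a),("side",b)):
    u,v=proj(n,[531.3,-177.4,100]).astype(int); print(n,u,v,proj(n,[531.3,-177.4,90]))
    out.append(cv2.resize(m[v-50:v+50,u-40:u+40],(400,500),interpolation=cv2.INTER_CUBIC))
cv2.imwrite("pics/m1.png",np.hstack(out))
E
```

```text
t 8.92 pos [ 531.5 -177.6  194. ] tool x [-0.5191  0.8547 -0.0001] tool y [0.8547 0.5191 0.0001] F [-0.1 -0.  -0.2] T [ 0.007 -0.02   0.08 ] g 0.159 j6 [-0.53  0.43  1.46  0.    1.25 -1.08]
y ang 31.27031449828063
err [-0.2153  0.1685] dx,dy mm 0.25577574871863346 -0.09655771485660636
scene 237 159 [237.79773045 163.38435476]
side 329 160 [329.21905981 163.77872302]
```

View pics/m1.png

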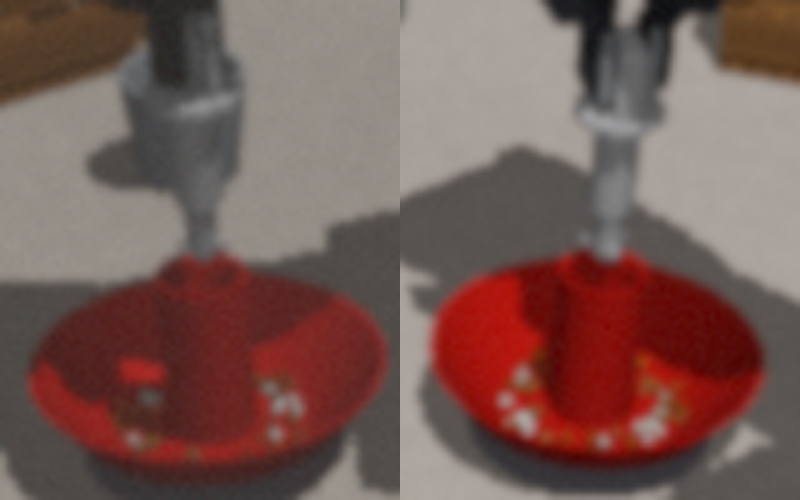

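>>> apply_moves:
  commands:
    - [0.5,0.02,0,0.5,0]
    - [0.5,0,0,0.5,0]
    - [0.5,0,0,0.5,0]
    - [0.5,0,0,0.5,0]
    - [0.5,0,0,0.5,0]
    - [0.5,0,0,0,0]
    - [0.5,0,0,0,0]

```text
time_s: 9.6
eef_pos: [531.3, -177.4, 168.6]
ee_rot: [-0.0, 0.49, 0.872, -0.0]
force: [0.4, -0.0, -1.1]
grip_width: 0.154
```

```bash
python3 e.py
```

```text
t 9.6 pos [ 531.3 -177.4  168.6] tool x [-0.5192  0.8546  0.0003] tool y [ 0.8546  0.5192 -0.0002] F [ 0.4 -0.  -1.1] T [-0.084 -0.086  0.012] g 0.154 j6 [-0.53  0.45  1.49 -0.    1.19 -1.08]
y ang 31.279490046491453
err [-0.014   0.0267] dx,dy mm 0.03008010884256769 0.0018729632953604668
```

Foot is in the well with no side force. Continue to just above the ring.

>>> apply_moves:
  commands:
    - [0.5,0,0,0.5,0]
    - [0.5,0,0,0.5,0]
    - [0.5,0,0,0.5,0]
    - [0.5,0,0,0.5,0]
    - [0.5,0,0,0.5,0]
    - [0.5,0,0,0.5,0]
    - [0.5,0,0,0.5,0]
    - [0.5,0,0,0.5,0]
    - [0.5,0,0,0,0]
    - [0.5,0,0,0,0]

```text
time_s: 10.43
eef_pos: [531.3, -177.4, 128.6]
ee_rot: [-0.0, 0.49, 0.872, -0.0]
force: [0.0, -0.8, -1.3]
grip_width: 0.15
```

```bash
python3 e.py
```

```text
t 10.43 pos [ 531.3 -177.4  128.6] tool x [-0.5192  0.8546  0.0003] tool y [ 0.8546  0.5192 -0.0002] F [ 0.  -0.8 -1.3] T [-0.17  -0.053 -0.034] g 0.15 j6 [-0.53  0.5   1.54 -0.    1.1  -1.08]
y ang 31.281474786361265
err [ 0.0027 -0.0107] dx,dy mm -0.010552082780147076 -0.00327653862727812
```

>>> apply_moves:
  commands:
    - [0.5,0,0,0.1,0]
    - [0.5,0,0,0.1,0]
    - [0.5,0,0,0.1,0]
    - [0.5,0,0,0.1,0]
    - [0.5,0,0,0,0]

```text
time_s: 10.85
eef_pos: [531.3, -177.4, 124.8]
ee_rot: [0.0, 0.49, 0.872, 0.0]
force: [0.9, -0.2, -1.4]
grip_width: 0.157
```

>>> apply_moves:
  commands:
    - [0.5,0,0,0.05,0]
    - [0.5,0,0,0,0]

```text
time_s: 11.02
eef_pos: [531.4, -177.4, 124.4]
ee_rot: [0.0, 0.49, 0.872, 0.0]
force: [0.3, -0.8, -0.6]
grip_width: 0.155
```

>>> apply_moves:
  commands:
    - [0.5,0,0,0.05,0]
    - [0.5,0,0,0,0]

```text
time_s: 11.18
eef_pos: [531.4, -177.4, 123.9]
ee_rot: [0.0, 0.49, 0.872, 0.0]
force: [0.7, -0.7, -0.4]
grip_width: 0.156
```

>>> apply_moves:
  commands:
    - [0.5,0,0,0.05,0]
    - [0.5,0,0,0,0]

```text
time_s: 11.35
eef_pos: [531.4, -177.4, 123.4]
ee_rot: [0.0, 0.49, 0.872, 0.0]
force: [0.5, -0.3, -0.7]
grip_width: 0.157
```

>>> apply_moves:
  commands:
    - [0.5,0,0,0.05,0]
    - [0.5,0,0,0,0]

```text
time_s: 11.52
eef_pos: [531.5, -177.4, 123.0]
ee_rot: [0.0, 0.49, 0.872, 0.0]
force: [0.9, 0.2, 0.8]
grip_width: 0.159
```

>>> apply_moves:
  commands:
    - [0.5,0,0,0.03,0]
    - [0.5,0,0,0,0]

```text
time_s: 11.68
eef_pos: [531.5, -177.4, 122.8]
ee_rot: [0.0, 0.49, 0.872, 0.0]
force: [1.3, -0.0, 2.2]
grip_width: 0.151
```

>>> apply_moves:
  commands:
    - [0.5,0,0,0.03,0]
    - [0.5,0,0,0.02,0]
    - [0.5,0,0,0,0]

```text
time_s: 11.93
eef_pos: [531.4, -177.5, 122.1]
ee_rot: [0.0, 0.49, 0.872, -0.0]
force: [0.9, -1.7, -0.1]
grip_width: 0.154
```

```bash
python3 e.py
```

```text
t 11.93 pos [ 531.4 -177.5  122.1] tool x [-0.5193  0.8546 -0.0004] tool y [ 0.8546  0.5193 -0.0001] F [ 0.9 -1.7 -0.1] T [-0.53  -0.27   0.004] g 0.154 j6 [-0.53  0.51  1.54 -0.    1.09 -1.08]
y ang 31.286113003143157
err [-0.054  0.093] dx,dy mm 0.10753754383286468 0.002186430007765962
```

>>> apply_moves:
  commands:
    - [0.5,0,0,0.05,0]
    - [0.5,0,0,0,0]

```text
time_s: 12.1
eef_pos: [531.2, -177.7, 121.3]
ee_rot: [-0.0, 0.49, 0.872, -0.0]
force: [1.6, -4.2, -0.3]
grip_width: 0.152
```

>>> apply_moves:
  commands:
    - [0.5,0,0,0.05,0]
    - [0.5,0,0,0,0]

```text
time_s: 12.27
eef_pos: [531.3, -177.6, 120.9]
ee_rot: [0.0, 0.49, 0.872, -0.0]
force: [0.3, -3.7, 0.1]
grip_width: 0.157
```

```bash
python3 e.py
```

```text
t 12.27 pos [ 531.3 -177.6  120.9] tool x [-0.5193  0.8546 -0.0002] tool y [ 0.8546  0.5193 -0.0003] F [ 0.3 -3.7  0.1] T [-0.819 -0.146 -0.113] g 0.157 j6 [-0.53  0.51  1.54 -0.    1.09 -1.08]
y ang 31.282136393051008
err [0.0271 0.1846] dx,dy mm 0.14373418105226138 0.11903095346125142
```

>>> apply_moves:
  commands:
    - [0.5,-0.04,-0.02,0,0]
    - [0.5,0,0,0.05,0]
    - [0.5,0,0,0,0]

```text
time_s: 12.52
eef_pos: [531.3, -177.8, 120.5]
ee_rot: [-0.0, 0.49, 0.872, -0.0]
force: [0.5, -2.4, -1.3]
grip_width: 0.16
```

>>> apply_moves:
  commands:
    - [0.5,0,0,0.05,0]
    - [0.5,0,0,0.05,0]
    - [0.5,0,0,0,0]

```text
time_s: 12.77
eef_pos: [531.3, -177.8, 119.5]
ee_rot: [-0.0, 0.49, 0.872, -0.0]
force: [0.5, -3.5, 0.1]
grip_width: 0.156
```

```bash
python3 e.py
```

```text
t 12.77 pos [ 531.3 -177.8  119.5] tool x [-0.5193  0.8546  0.0001] tool y [ 0.8546  0.5193 -0.0002] F [ 0.5 -3.5  0.1] T [-0.677 -0.089 -0.044] g 0.156 j6 [-0.53  0.51  1.55 -0.    1.08 -1.08]
y ang 31.283901082713772
err [-0.0127  0.4335] dx,dy mm 0.3771093402412106 0.2142764199265429
```

>>> apply_moves:
  commands:
    - [0.5,-0.04,-0.03,0,0]
    - [0.5,0,0,0.05,0]
    - [0.5,0,0,0.05,0]
    - [0.5,0,0,0.05,0]
    - [0.5,0,0,0,0]

```text
time_s: 13.18
eef_pos: [531.3, -178.2, 117.9]
ee_rot: [-0.0, 0.49, 0.872, 0.0]
force: [1.1, -1.1, -0.6]
grip_width: 0.153
```

```bash
python3 e.py
```

```text
t 13.18 pos [ 531.3 -178.2  117.9] tool x [-0.5193  0.8546  0.0004] tool y [0.8546 0.5193 0.    ] F [ 1.1 -1.1 -0.6] T [-0.319 -0.173 -0.052] g 0.153 j6 [-0.53  0.51  1.55  0.    1.08 -1.08]
y ang 31.28337449017457
err [0.0176 0.7862] dx,dy mm 0.6627253876176371 0.4232508665934026
```

>>> apply_moves:
  commands:
    - [0.5,-0.02,-0.01,0.05,0]
    - [0.5,0,0,0.05,0]
    - [0.5,0,0,0,0]

```text
time_s: 13.43
eef_pos: [531.3, -178.4, 116.9]
ee_rot: [-0.0, 0.49, 0.872, 0.0]
force: [0.8, 0.1, -0.5]
grip_width: 0.157
```

>>> apply_moves:
  commands:
    - [0.5,0,0,0.05,0]
    - [0.5,0,0,0.05,0]
    - [0.5,0,0,0,0]

```text
time_s: 13.68
eef_pos: [531.3, -178.5, 115.9]
ee_rot: [-0.0, 0.49, 0.872, 0.0]
force: [0.1, -0.2, -0.5]
grip_width: 0.157
```

>>> apply_moves:
  commands:
    - [0.5,0,0,0.05,0]
    - [0.5,0,0,0,0]

```text
time_s: 13.85
eef_pos: [531.4, -178.5, 115.6]
ee_rot: [0.0, 0.49, 0.872, 0.0]
force: [1.1, -0.8, 0.3]
grip_width: 0.154
```

>>> apply_moves:
  commands:
    - [0.5,0,0,0.05,0]
    - [0.5,0,0,0,0]

```text
time_s: 14.02
eef_pos: [531.4, -178.5, 115.4]
ee_rot: [0.0, 0.49, 0.872, 0.0]
force: [-0.0, 0.2, 3.4]
grip_width: 0.155
```

>>> apply_moves:
  commands:
    - [0.5,0,0,0.04,0]
    - [0.5,0,0,0,0]

```text
time_s: 14.18
eef_pos: [531.5, -178.6, 115.2]
ee_rot: [0.0, 0.49, 0.872, -0.0]
force: [-0.7, 0.6, 4.9]
grip_width: 0.152
```

```bash
python3 e.py
```

```text
t 14.18 pos [ 531.5 -178.6  115.2] tool x [-0.5193  0.8546 -0.0005] tool y [0.8546 0.5193 0.0003] F [-0.7  0.6  4.9] T [0.172 0.209 0.009] g 0.152 j6 [-0.53  0.52  1.55 -0.    1.07 -1.08]
y ang 31.28677234096306
err [-0.1714  1.2001] dx,dy mm 1.1146316681951447 0.47673785204037045
```

>>> apply_moves:
  commands:
    - [0.5,0,0,0.02,0.08]
    - [0.5,0,0,0.03,0.08]
    - [0.5,0,0,0.03,0.08]
    - [0.5,0,0,0,0]

```text
time_s: 14.52
eef_pos: [531.5, -178.7, 114.3]
ee_rot: [0.0, 0.592, 0.806, -0.0]
force: [-1.0, -1.1, 5.4]
grip_width: 0.154
```

```bash
python3 e.py
```

```text
t 14.52 pos [ 531.5 -178.7  114.3] tool x [-0.2979  0.9546 -0.0007] tool y [0.9546 0.2979 0.0004] F [-1.  -1.1  5.4] T [-0.003  0.029  0.026] g 0.154 j6 [-0.53  0.52  1.55 -0.    1.07 -0.84]
y ang 17.331682479535615
err [-0.1943  1.3123] dx,dy mm 1.3105818942707221 0.205456851884164
```

Turning freely (0.03 N m) and descending with the thread.

>>> apply_moves:
  commands:
    - [0.5,0,0,0.04,0.08]
    - [0.5,0,0,0.03,0.08]
    - [0.5,0,0,0.03,0.08]
    - [0.5,0,0,0.03,0.08]
    - [0.5,0,0,0,0]

```text
time_s: 14.93
eef_pos: [531.4, -178.8, 113.0]
ee_rot: [0.0, 0.713, 0.701, -0.0]
force: [-0.4, 0.2, 5.0]
grip_width: 0.156
```

```bash
python3 e.py
```

```text
t 14.93 pos [ 531.4 -178.8  113. ] tool x [ 0.0164  0.9999 -0.0007] tool y [ 0.9999 -0.0164  0.0004] F [-0.4  0.2  5. ] T [-0.117  0.153 -0.021] g 0.156 j6 [-0.53  0.52  1.55 -0.    1.07 -0.52]
y ang -0.9400031107310489
err [-0.1414  1.3981] dx,dy mm 1.39555403798895 -0.16431367719910464
```

>>> apply_moves:
  commands:
    - [0.5,0,0,0.03,0.08]
    - [0.5,0,0,0.03,0.08]
    - [0.5,0,0,0.03,0.08]
    - [0.5,0,0,0.03,0.08]
    - [0.5,0,0,0,0]

```text
time_s: 15.35
eef_pos: [531.4, -178.7, 111.8]
ee_rot: [0.0, 0.816, 0.579, 0.0]
force: [-0.3, -0.5, 4.4]
grip_width: 0.152
```

```bash
python3 e.py
```

```text
t 15.35 pos [ 531.4 -178.7  111.8] tool x [ 0.3301  0.9439 -0.0003] tool y [ 0.9439 -0.3301  0.0005] F [-0.3 -0.5  4.4] T [-0.021  0.092  0.018] g 0.152 j6 [-0.53  0.52  1.55 -0.    1.07 -0.2 ]
y ang -19.275034415496574
err [-0.1408  1.2764] dx,dy mm 1.1583641950583659 -0.5542366758152983
```

50.6° so far; now smaller steps toward the stop.

>>> apply_moves:
  commands:
    - [0.5,0,0,0.02,0.06]
    - [0.5,0,0,0.02,0.06]
    - [0.5,0,0,0,0]

```text
time_s: 15.6
eef_pos: [531.6, -178.7, 111.3]
ee_rot: [0.001, 0.848, 0.529, 0.0]
force: [1.7, -0.7, 1.3]
grip_width: 0.153
```

```bash
python3 e.py
```

```text
t 15.6 pos [ 531.6 -178.7  111.3] tool x [ 0.4396  0.8982 -0.    ] tool y [ 0.8982 -0.4396  0.0012] F [ 1.7 -0.7  1.3] T [-0.161 -0.532 -0.036] g 0.153 j6 [-0.53  0.52  1.55  0.    1.07 -0.08]
y ang -26.080048663860836
err [-0.3312  1.3334] dx,dy mm 1.0520668177468346 -0.8836918263868166
```

>>> apply_moves:
  commands:
    - [0.5,0,0,0.02,0.04]
    - [0.5,0,0,0.02,0.03]
    - [0.5,0,0,0,0]

```text
time_s: 15.85
eef_pos: [531.6, -178.7, 110.9]
ee_rot: [0.0, 0.866, 0.5, 0.0]
force: [0.4, -1.1, 5.0]
grip_width: 0.155
```

```bash
python3 e.py
```

```text
t 15.85 pos [ 531.6 -178.7  110.9] tool x [0.4994 0.8664 0.    ] tool y [ 0.8664 -0.4994  0.001 ] F [ 0.4 -1.1  5. ] T [-0.095 -0.161 -0.046] g 0.155 j6 [-0.53  0.52  1.55  0.    1.07 -0.01]
y ang -29.95823414252864
err [-0.3119  1.3285] dx,dy mm 0.9952186774943391 -0.9336555210030142
```

>>> apply_moves:
  commands:
    - [0.5,0,0,0.01,0.03]
    - [0.5,0,0,0.01,0.03]
    - [0.5,0,0,0,0]

```text
time_s: 16.1
eef_pos: [531.4, -178.6, 110.7]
ee_rot: [0.0, 0.88, 0.474, 0.0]
force: [-1.2, -0.6, 5.6]
grip_width: 0.157
```

```bash
python3 e.py
```

```text
t 16.1 pos [ 531.4 -178.6  110.7] tool x [ 0.5502  0.835  -0.    ] tool y [ 0.835  -0.5502  0.0005] F [-1.2 -0.6  5.6] T [0.019 0.105 0.017] g 0.157 j6 [-0.53  0.52  1.55 -0.    1.07  0.05]
y ang -33.38345671070602
err [-0.1445  1.2105] dx,dy mm 0.9312914844735641 -0.7867012287746644
```

>>> apply_moves:
  commands:
    - [0.5,0,0,0.01,0.03]
    - [0.5,0,0,0.01,0.03]
    - [0.5,0,0,0,0]

```text
time_s: 16.35
eef_pos: [531.4, -178.6, 110.4]
ee_rot: [0.0, 0.894, 0.448, 0.0]
force: [0.4, -0.3, 4.4]
grip_width: 0.156
```

```bash
python3 e.py
```

```text
t 16.35 pos [ 531.4 -178.6  110.4] tool x [ 0.5993  0.8005 -0.    ] tool y [ 0.8005 -0.5993  0.0003] F [ 0.4 -0.3  4.4] T [ 0.027  0.035 -0.007] g 0.156 j6 [-0.53  0.52  1.55 -0.    1.06  0.11]
y ang -36.82129674440344
err [-0.0983  1.2086] dx,dy mm 0.9085700711307447 -0.802984740526685
```

>>> apply_moves:
  commands:
    - [0.5,0,0,0.01,0.03]
    - [0.5,0,0,0.01,0.02]
    - [0.5,0,0,0,0]

```text
time_s: 16.6
eef_pos: [531.4, -178.6, 110.3]
ee_rot: [0.0, 0.905, 0.425, 0.0]
force: [0.3, -0.1, 5.8]
grip_width: 0.157
```

```bash
python3 e.py
```

```text
t 16.6 pos [ 531.4 -178.6  110.3] tool x [0.6382 0.7699 0.    ] tool y [ 0.7699 -0.6382  0.0002] F [ 0.3 -0.1  5.8] T [ 0.079  0.103 -0.015] g 0.157 j6 [-0.53  0.52  1.55 -0.    1.06  0.16]
y ang -39.65582641873844
err [-0.074   1.1507] dx,dy mm 0.8387492009780179 -0.7913180913768652
```

>>> apply_moves:
  commands:
    - [0.5,0,0,0.01,0.02]
    - [0.5,0,0,0,0.02]
    - [0.5,0,0,0,0]

```text
time_s: 16.85
eef_pos: [531.7, -178.6, 110.1]
ee_rot: [0.0, 0.913, 0.407, 0.0]
force: [2.3, -0.6, 3.5]
grip_width: 0.157
```

```bash
python3 e.py
```

```text
t 16.85 pos [ 531.7 -178.6  110.1] tool x [0.6686 0.7437 0.0004] tool y [ 0.7437 -0.6686  0.0011] F [ 2.3 -0.6  3.5] T [-0.062 -0.356 -0.059] g 0.157 j6 [-0.53  0.52  1.55  0.    1.06  0.2 ]
y ang -41.95529839515493
err [-0.361   1.2333] dx,dy mm 0.6758689594680835 -1.09297251982133
```

>>> apply_moves:
  commands:
    - [0.5,0,0,0.01,0.02]
    - [0.5,0,0,0,0.015]
    - [0.5,0,0,0,0]

```text
time_s: 17.1
eef_pos: [531.7, -178.7, 110.0]
ee_rot: [0.0, 0.921, 0.39, 0.0]
force: [2.3, -1.7, 4.4]
grip_width: 0.157
```

```bash
python3 e.py
```

```text
t 17.1 pos [ 531.7 -178.7  110. ] tool x [0.6956 0.7184 0.0004] tool y [ 0.7184 -0.6956  0.001 ] F [ 2.3 -1.7  4.4] T [-0.118 -0.528 -0.024] g 0.157 j6 [-0.53  0.52  1.55  0.    1.06  0.24]
y ang -44.07629489675125
err [-0.3592  1.2656] dx,dy mm 0.659386790589661 -1.1383964696161681
```

>>> apply_moves:
  commands:
    - [0.5,0,0,0,0.02]
    - [0.5,0,0,0,0.01]
    - [0.5,0,0,0,0]

```text
time_s: 17.35
eef_pos: [531.6, -178.7, 110.0]
ee_rot: [0.0, 0.927, 0.376, 0.0]
force: [3.6, -0.8, 3.8]
grip_width: 0.161
```

```bash
python3 e.py
```

```text
t 17.35 pos [ 531.6 -178.7  110. ] tool x [0.7171 0.697  0.0004] tool y [ 0.697  -0.7171  0.001 ] F [ 3.6 -0.8  3.8] T [-0.231 -0.82   0.108] g 0.161 j6 [-0.53  0.52  1.55  0.    1.06  0.27]
y ang -45.81271831494906
err [-0.3445  1.2656] dx,dy mm 0.6351143365874182 -1.1476446736524322
```

>>> apply_moves:
  commands:
    - [0.5,0,0,0,0.01]
    - [0.5,0,0,0,0]

```text
time_s: 17.52
eef_pos: [531.6, -178.7, 109.9]
ee_rot: [0.0, 0.928, 0.371, 0.0]
force: [3.7, -1.0, 5.3]
grip_width: 0.155
```

```bash
python3 e.py
```

```text
t 17.52 pos [ 531.6 -178.7  109.9] tool x [0.724  0.6898 0.0003] tool y [ 0.6898 -0.724   0.0009] F [ 3.7 -1.   5.3] T [-0.202 -0.914  0.055] g 0.155 j6 [-0.53  0.52  1.55  0.    1.06  0.28]
y ang -46.38409980331149
err [-0.3149  1.2674] dx,dy mm 0.6463158715860983 -1.1347885548425132
```

>>> apply_moves:
  commands:
    - [0.5,0,0,0,0.015]
    - [0.5,0,0,0,0]

```text
time_s: 17.68
eef_pos: [531.6, -178.7, 110.0]
ee_rot: [0.0, 0.931, 0.364, 0.0]
force: [5.1, -1.7, 4.0]
grip_width: 0.158
```

```bash
python3 e.py
```

```text
t 17.68 pos [ 531.6 -178.7  110. ] tool x [0.7345 0.6786 0.0003] tool y [ 0.6786 -0.7345  0.0009] F [ 5.1 -1.7  4. ] T [-0.319 -1.077  0.141] g 0.158 j6 [-0.53  0.52  1.55  0.    1.06  0.29]
y ang -47.26639474418534
err [-0.3178  1.2764] dx,dy mm 0.6327288988131384 -1.1531424341223062
```

>>> apply_moves:
  commands:
    - [2.0,0,0,0,0]
    - [3.0,0,0,0,0]
    - [3.6,0,0,0,0]
    - [3.6,0,0,0,0]
    - [3.6,0,0,0,0]
    - [3.6,0,0,-0.3,0]
    - [3.6,0,0,-0.7,0]
    - [3.6,0,0,-1.5,0]
    - [3.6,0,0,-2.5,0]
    - [3.6,0,0,-2.5,0]
    - [3.6,0,0,0,0]
    - [3.6,0,0,0,0]

```text
time_s: 18.68
eef_pos: [531.8, -178.8, 186.4]
ee_rot: [0.001, 0.931, 0.365, 0.001]
force: [1.2, -0.0, -0.5]
grip_width: 0.419
```

>>> apply_moves:
  commands:
    - [3.6,-2.5,0,-2.0,0]
    - [3.6,-2.5,0,-1.0,0]
    - [3.6,-2.5,0,0,0]
    - [3.6,-1.0,0,0,0]
    - [3.6,0,0,0,0]
    - [3.6,0,0,0,0]
    - [3.6,0,0,0,0]

```text
time_s: 19.27
eef_pos: [469.4, -235.5, 214.2]
ee_rot: [-0.001, 0.931, 0.365, -0.0]
force: [-0.1, 0.3, -0.2]
grip_width: 0.427
```

Run:
```python
from h import *
i=ctrl.camera_info("wrist"); w=ctrl.capture("wrist")[:,:,::-1]
a=ctrl.capture("scene")[:,:,::-1]; b=ctrl.capture("side")[:,:,::-1]; st()
out=[]
for n,m in(("scene",a),("side",b)):
    u,v=proj(n,[531.3,-178.4,100]).astype(int)
    out.append(cv2.resize(m[v-50:v+50,u-40:u+40],(320,400),interpolation=cv2.INTER_CUBIC))
cv2.imwrite("pics/f1.png",np.hstack(out)); cv2.imwrite("pics/f1w.png",w)
```

```text
t 19.42 pos [ 469.5 -235.5  214.4] tool x [7.331e-01 6.802e-01 1.000e-04] tool y [ 6.802e-01 -7.331e-01 -7.000e-04] F [ 0.   0.2 -0.7] T [-0.02  -0.004  0.003] g 0.422 j6 [-0.69  0.34  1.54  0.    1.27  0.13]
```

View pics/f1.png

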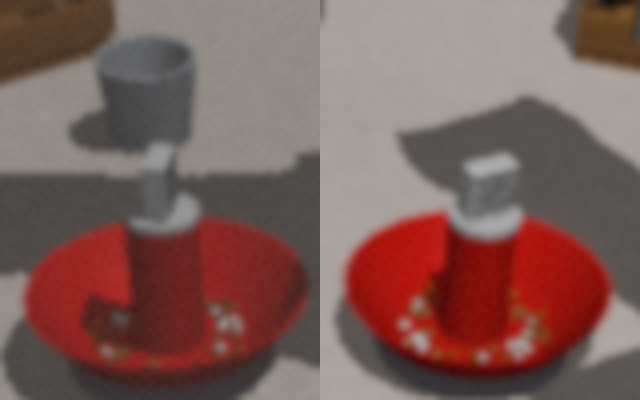

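View pics/f1w.png

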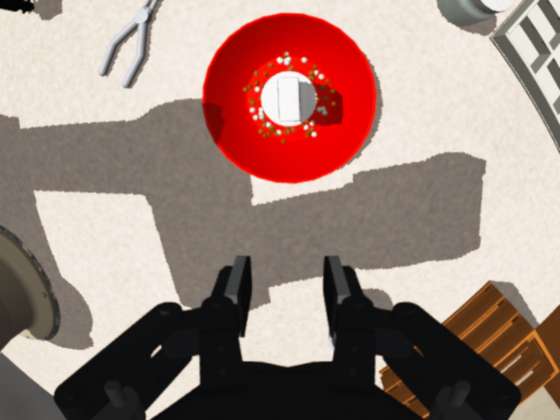

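The collar (288,99 in the wrist picture) sits flat and centred on the hub, upright in both outer views. The gripper is clear of it.

```bash
python3 -c "
from rig import ctrl
print(ctrl.finish_job())"
```

```text
the job is handed in; nothing more can be done
None
```

The spindle is out of the rest block, screwed into the hub to the stop and released. The job was handed in at about 19.4 s of the 72 s allowed; `finish_job` gave no verdict.

- **Insertion:** The spindle went down the well without touching. The lugs met the ring's top lightly (about 2 N) and then dropped into the notches at the first angle tried. They came to rest about 7.7 mm lower, slightly short of the stated 8–9 mm, at about 5 N.
- **Screwing in:** I turned it about 78° clockwise. Turning torque stayed within about 0.06 N m. At the end it rose to 0.14 N m while the height stopped changing, so I stopped there. Side force rose from about 1 N to 5 N over the same last steps.
- **Final checks:** By the arm's reading the foot was about 75.6 mm below the mouth just before release. The pictures afterwards show the collar flat and centred on the rim, the spindle upright and the gripper clear.
- **Disagreement:** The wrist camera put the hub at y = −177.4 mm, but side forces in the thread showed it about 1.2 mm further toward −y (−178.6 mm). I followed the forces.
- **Not measured:** The pliers and bead board were never touched, but I did not measure their positions again at the end.

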